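# Stopper the spirit jar, blow the lockets dry and lay them in the finished tray

## Task

Set the stopper fully home in the neck of the amber spirit jar and lay every silver locket from the rinse pan flat on the drying grid. Once that is done, push the lever of the air valve right over to the side with the brass outlet (never the other way) and hold it there for three seconds while the lockets lie on the grid, then let go so that it springs back to the middle. Finally lay all the lockets flat, side by side, in the felt-lined wooden tray, leave the jar standing upright and do not disturb the hammer, the graver or the loupe.

Things in the scene. Friction and masses are not known exactly. Their poses are not given: they have to be found in the camera images.
- locket0: A round silver-grey locket, a solid disc 28 mm in diameter, straight-sided for 12 mm, with a low dome to 15 mm in all, about 40 g. Two to four of them start in the rinse pan, none closer than 45 mm to another (centres); absent ones read None. Origin at the centre of the flat underside, z up out of the dome.
- locket1: A round silver-grey locket, a solid disc 28 mm in diameter, straight-sided for 12 mm, with a low dome to 15 mm in all, about 40 g. Two to four of them start in the rinse pan, none closer than 45 mm to another (centres); absent ones read None. Origin at the centre of the flat underside, z up out of the dome.
- locket2: A round silver-grey locket, a solid disc 28 mm in diameter, straight-sided for 12 mm, with a low dome to 15 mm in all, about 40 g. Two to four of them start in the rinse pan, none closer than 45 mm to another (centres); absent ones read None. Origin at the centre of the flat underside, z up out of the dome.
- locket3: A round silver-grey locket, a solid disc 28 mm in diameter, straight-sided for 12 mm, with a low dome to 15 mm in all, about 40 g. Two to four of them start in the rinse pan, none closer than 45 mm to another (centres); absent ones read None. Origin at the centre of the flat underside, z up out of the dome.
- pan: The rinse pan: a shallow square pan of bare copper, 160 mm square, where the lockets start. Its origin is the centre of its underside, x and y run parallel to its sides; floor 8 mm above the origin, inside 150 mm square, rim 5 mm thick rising 4 mm above the floor. Fixed to the bench, turned up to 0.2 rad.
- grid: The drying grid: a dark steel square with black slats and an aluminium rim, 160 mm square, with a brass air bar (14 mm thick, 150 mm long, top at 31 mm) along its +x edge, outside the rim (centre line at x = 92 mm). Its origin is the centre of its underside, x and y run parallel to its sides; floor 8 mm above the origin, inside 150 mm square, rim 5 mm thick rising 4 mm above the floor. Fixed to the bench, turned up to 0.2 rad.
- tray: The finished-work tray: grey felt floor with a dark wooden rim, 160 mm square. Its origin is the centre of its underside, x and y run parallel to its sides; floor 8 mm above the origin, inside 150 mm square, rim 5 mm thick rising 4 mm above the floor. Fixed to the bench, turned up to 0.2 rad.
- jar: The amber glass spirit jar, loose, 0.5 kg: body 72 mm in diameter, shoulder from 40 to 52 mm high, then a straight neck of 38 mm outside and 30 mm bore; its rim is 70 mm above the origin. Origin at the centre of the underside, z along the neck.
- stopper: The stopper, about 40 g: tapered cork plug 22 mm long, 18 mm in diameter at its tip and 26 mm at the top, then a black flange 42 mm in diameter and 5 mm thick (22 to 27 mm), then a round black grip 18 mm in diameter up to 58 mm. Origin at the tip of the plug, z towards the grip. It starts upright in the stopper block. Fully home in the jar, its flange lies on the rim and its origin is 48 mm above the jar's origin.
- block: The stopper block: pale wood, 64 mm square and 30 mm high, fixed, with a 33 mm hole upright through its middle in which the stopper hangs by its flange. Origin at the centre of the underside.
- valve: The air valve: a grey block 44 mm (x) by 60 mm (y) by 36 mm high, fixed to the bench, turned up to 0.4 rad, with a brass outlet on its +y face. Origin at the centre of the underside. The lever's pivot lies 40 mm straight above the origin, and its axis runs along the block's x.
- lever (a joint): Angle of the valve lever (rad): 0 upright in the middle, growing to 0.5 (its stop) as the knob goes to the valve's +y side (brass outlet), negative the other way (stop at -0.5). A spring pulls it to 0 with 1.1 N m per rad, so about 7 N at the knob to hold it at the stop; once let go it recentres at once.
- lever_knob (a point): Centre of the black ball knob, 22 mm in diameter, on top of the lever's 8 mm steel rod, 74 mm from the pivot (114 mm above the bench when upright).
- hammer: A bystander: a hammer lying on the bench at the robot's left.
- graver: A bystander: a graver with a mushroom-shaped wooden handle, 115 mm long, lying on the bench at the robot's right.
- loupe: A bystander: a folding loupe 55 mm long and 16 mm high, lying at the far side of the bench.
Not all that is in view belongs to the job. Of the things that look like the valve, take the one that is nearest to the robot's base at the start.

How it is judged (in metres and radians):
On the way, in this order (a step that is already met when the one before it is completed fails the run):
1. the stopper is fully home in the jar and every locket lies flat on the drying grid, with the valve lever in the middle (horizontal distance between stopper and jar below 0.006 m and z of stopper in the frame of jar between 0.044 and 0.0505 m and angle between the z axis of stopper and the z axis of jar, either way round below 0.1 rad and x of locket0 in the frame of grid between -0.066 and 0.066 m and y of locket0 in the frame of grid between -0.066 and 0.066 m and z of each of locket0, locket1, locket2, locket3 in the frame of grid below 0.012 m and angle between each of locket0, locket1, locket2, locket3's own z axis and vertical below 0.15 rad and x of locket1 in the frame of grid between -0.066 and 0.066 m and y of locket1 in the frame of grid between -0.066 and 0.066 m and x of locket2 in the frame of grid between -0.066 and 0.066 m and y of locket2 in the frame of grid between -0.066 and 0.066 m and x of locket3 in the frame of grid between -0.066 and 0.066 m and y of locket3 in the frame of grid between -0.066 and 0.066 m and value of joint lever between -0.06 and 0.06 rad), for 0.2 s.
2. the lever is held over to the brass outlet side for at least 2.5 s (at more than 0.36 rad) with all lockets on the grid (value of joint lever above 0.36 rad and x of locket0 in the frame of grid between -0.066 and 0.066 m and y of locket0 in the frame of grid between -0.066 and 0.066 m and z of each of locket0, locket1, locket2, locket3 in the frame of grid below 0.012 m and angle between each of locket0, locket1, locket2, locket3's own z axis and vertical below 0.15 rad and x of locket1 in the frame of grid between -0.066 and 0.066 m and y of locket1 in the frame of grid between -0.066 and 0.066 m and x of locket2 in the frame of grid between -0.066 and 0.066 m and y of locket2 in the frame of grid between -0.066 and 0.066 m and x of locket3 in the frame of grid between -0.066 and 0.066 m and y of locket3 in the frame of grid between -0.066 and 0.066 m), for 2.5 s.
3. the lever is let go and back in the middle (value of joint lever between -0.06 and 0.06 rad and contact force between the fingers and lever below 0.1 N), for 0.2 s.
At the end, for the whole second after the job is handed in: Each locket lies flat on the tray floor, centre within 66 mm of its middle along both sides; stopper home in the upright jar (flange within 2.5 mm of the rim, centred within 6 mm); lever untouched, within 0.06 rad of the middle; all at rest (all of step 3 and horizontal distance between stopper and jar below 0.006 m and z of stopper in the frame of jar between 0.044 and 0.0505 m and angle between the z axis of stopper and the z axis of jar, either way round below 0.1 rad and x of locket0 in the frame of tray between -0.066 and 0.066 m and y of locket0 in the frame of tray between -0.066 and 0.066 m and z of each of locket0, locket1, locket2, locket3 in the frame of tray below 0.012 m and angle between each of locket0, locket1, locket2, locket3's own z axis and vertical below 0.15 rad and x of locket1 in the frame of tray between -0.066 and 0.066 m and y of locket1 in the frame of tray between -0.066 and 0.066 m and x of locket2 in the frame of tray between -0.066 and 0.066 m and y of locket2 in the frame of tray between -0.066 and 0.066 m and x of locket3 in the frame of tray between -0.066 and 0.066 m and y of locket3 in the frame of tray between -0.066 and 0.066 m and angle between jar's own z axis and vertical below 0.1 rad and linear speed of each of locket0, locket1, locket2, locket3, stopper below 0.03 m/s).
It fails at once if the lever is pushed to the side away from the brass outlet (beyond 0.2 rad) (value of joint lever below -0.2 rad).
It fails at once if the air is turned on (lever beyond 0.25 rad) while the jar is not stoppered (value of joint lever above 0.25 rad and (not (horizontal distance between stopper and jar below 0.006 m) or not (z of stopper in the frame of jar below 0.0505 m) or not (z of stopper in the frame of jar above 0.044 m) or not (angle between the z axis of stopper and the z axis of jar, either way round below 0.1 rad))).
It fails at once if the jar is tipped by more than 0.35 rad (angle between jar's own z axis and vertical above 0.35 rad).
It fails at once if the hammer, graver or loupe is moved by more than 30 mm (distance of any of hammer, graver, loupe from where it was at the start of the episode above 0.03 m).
Of locket0, locket1, locket2, locket3 only 2 to 4 are there at a start; the rules pass over those that are not, and their reading is None.
At some moment in a run one of locket0, locket1, locket2, locket3 may be knocked a few centimetres aside while the robot is not near it.
It also fails if it takes over 210 s, if anything falls off the work surface, if the arm or the gripper's body presses on something with over 40 N, if the wrist force passes 120 N, or if a joint passes its speed limit or range.

## Robot

A 6-joint arm with a two-finger parallel gripper is mounted at the origin on the work surface. World frame = base frame: x ahead of the robot, y to its left, z up, the work surface at z = 0. Lengths are in mm, angles in rad, forces in N, time in s.
With the tool pointing down it reaches from about 300 to 775 mm from the base axis. Payload 14.6 kg.
Tool frame: the origin (TCP) lies at the very end of the fingers, on their centre line; the grasp point (between the pads) lies 19 mm behind it; z points along the fingers, y is the line along which they close (so a half turn about z gives the same grasp; the last joint's range is limited). The gripper opens to 94 mm and grips with 3 to 60 N. Pads are 16 mm wide; open, the fingers measure 119 mm over their backs; the gripper's body (75 mm by 177 mm) begins 78 mm behind the grasp point.
Start: joints at [-1.315, 0.3, 1.521, -0, 1.321, -0.067], TCP at [174.466, -521.585, 205.446] pointing down, gripper open.
Joint ranges: [-3.03, 3.03], [-0.79, 2.21], [0.23, 2.52], [-1.04, 4.18], [0, 3.07], [-2.55, 2.55]. Speed limits (rad/s): [2.22, 2.22, 2.57, 3.14, 3.14, 3.14].

## Interface

Orientations are given as [roll, pitch, yaw] about the fixed x, y, z axes, in that order (R = Rz(yaw) Ry(pitch) Rx(roll)).
In Python, from cell import manip, eyes, ticket gives the robot as it stands. The module is installed in compiled form; this text tells all that it offers.
- The arm moves only by the tool arm_command, never from a script. Its argument "plan" is a list of rows, each a list of 5 numbers: the opening, from -1 (shut) to 1 (fully open), then the shift along the tool's x, y, z in m, then the turn about the tool's z in rad. In form: [[jaw, dx, dy, dz, roll], ...]. A call has 1 to 20 rows; each row shifts and turns the commanded pose from where the row before left it, along the tool's axes as they then stand; what a row does not reach is not made up. A row lasts 1/8 s, in which the tool goes at most 62.5 mm and 10.7 degrees, less where a joint would pass 70% of its speed; a pose out of reach is approached as far as the arm can. A call is refused whole if a number of a shift passes 0.0625 or a number of a turn 0.188, either way. A call with a gripper value outside its range is refused whole. The fingers move at their own pace and stop on an object; "newtons" is the grip in N (left out, the last holds). Time passes only in rows, so rows that do not move let the fingers close. It gives the time, the measured TCP pose, the force, the opening and the grip force at its end, in the units of the state.
- manip.read_state(): the state, without advancing time (a new reading comes with each control period).
- eyes.camera(name): name is "scene" or "top"; returns a dict with "img" (480x640x3 uint8, blue, green, red), "z_map" (480x640 float32, mm along the optical axis (not along the pixel's ray), 0 where there is no reading), "fx", "fy", "cx", "cy" (pixels), "eye" and "orientation" of the camera in the world. Camera axes: x right, y down, z forward; pixel columns grow to the right and rows downward; lengths in mm; the calibration is good to about 2 mm. A picture is of the moment at which its call begins.
- ticket.sign_off(): hands the job in; it is judged then, once.
The state is a dict: "clock": time; "joints": joint angles; "qd": joint speeds; "effort": joint torques, N m; "eef_pos": TCP position; "eef_rot": TCP orientation; "wrist_force": force on the tool from outside, world axes, zero at the start; "moment": the same for the moment, N m; "finger_gap": finger opening in mm; "finger_force": force on a finger pad.
Only numpy, scipy, OpenCV 4.12 (cv2) and the standard library are available. Lean on these libraries where they do the work, as an engineer would, in place of code of your own. Each camera call takes 0.05 s, during which the arm holds its last target. There are 200 camera calls.

## Working session

There is one attempt and no reset: what is moved stays moved. The work goes in short steps, Python scripts to look and compute and a tool call to move; the robot and the scene stay as the last step left them, time stands still between calls to the robot, and variables do not carry over. Pictures are saved under pics/ and viewed, at most 14 in all, crops included, and the job is handed in when it is done.

Besides the shell and the picture viewer there is one more tool, called after "Call:" by a JSON object that holds its "method" and its "body". arm_command: Moves the arm, as the interface text tells. Its arguments: {"type":"object","properties":{"plan":{"type":"array"},"newtons":{"type":"number"}},"required":["plan"]}

```bash
mkdir -p pics; cat > h.py <<'E'
import numpy as np, cv2
from scipy.spatial.transform import Rotation as Ro
from cell import manip, eyes, ticket
def cam(n):
    c=eyes.camera(n)
    o=np.array(c["orientation"],float)
    R=o if o.shape==(3,3) else (Ro.from_euler('xyz',o).as_matrix() if o.size==3 else Ro.from_quat(o).as_matrix())
    z=c["z_map"]; v,u=np.mgrid[0:480,0:640]
    P=np.stack([(u-c["cx"])/c["fx"]*z,(v-c["cy"])/c["fy"]*z,z],-1)@R.T+np.array(c["eye"])
    P[z==0]=np.nan
    return c,P
E
python3 - <<'E'
from h import *
for n in("top","scene"):
    c,P=cam(n); cv2.imwrite(f"pics/{n}0.png",c["img"]); print(n,c["eye"],c["orientation"],c["fx"],c["cx"],c["cy"]); np.save(n+"P.npy",P)
    print(np.nanmedian(P[...,2]),P[240,320],P[100,100])
print(manip.read_state())
E
```

```text
top [ 345.14662792  -15.78630833 1562.39179724] [-2.94368228  0.01765917 -1.55317387] 589.3985151690109 328.1744564483453 247.95566403141936
-2.5278146978578206 [671.67119312  38.55299855  37.33814851] [1441.61043026 1019.46211539 -763.95704376]
scene [1755.50181565  284.27800324  836.31643303] [-2.14601815 -0.00671014  1.81101405] 581.8169683124233 323.176574749287 234.33063714623893
-2.1345881569577614 [564.76843127 -10.04625124  23.9391809 ] [ -470.49946361 -1293.37657811   -91.82985659]
{'clock': 0.1, 'joints': array([-1.31461275e+00,  3.00377387e-01,  1.52150723e+00,  6.80465314e-06,
        1.32071941e+00, -6.65927111e-02]), 'qd': array([-0.0001635 , -0.00097596, -0.00109385,  0.0004338 ,  0.00028155,
        0.00024467]), 'effort': array([ 1.63086112e-03, -5.32647514e+01, -3.53283727e+01,  7.09871692e-02,
        2.35209282e-02, -6.51828577e-05]), 'eef_pos': array([ 174.4032362 , -521.36770222,  204.96898145]), 'eef_rot': array([-3.14058397e+00, -7.38766034e-05,  3.22774560e-01]), 'wrist_force': array([ 0.34914554, -0.3367301 ,  0.17628352]), 'moment': array([-0.01896062, -0.06020841, -0.00737028]), 'finger_force': 0.0, 'finger_gap': 93.80417004487798}
```

View pics/top0.png

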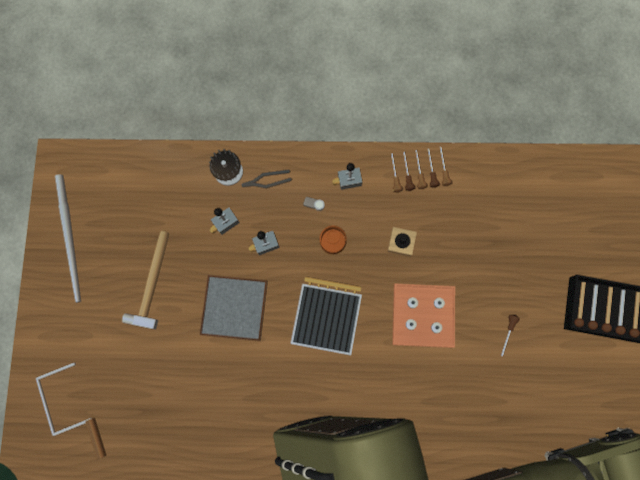

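View pics/scene0.png

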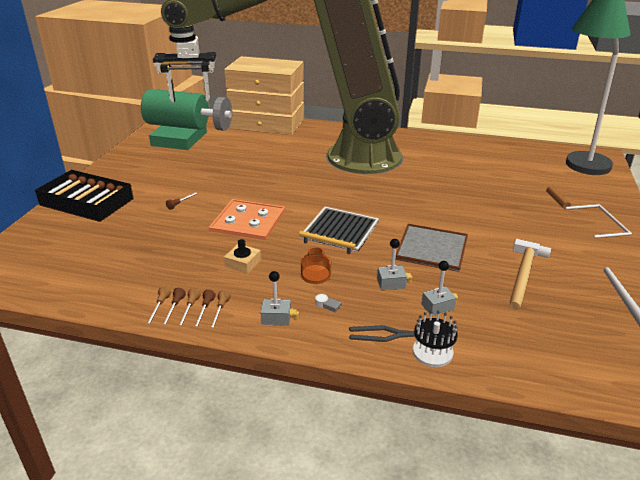

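The top view shows the pan with four lockets at about (412,303), (439,303), (411,324) and (437,327), the grid at (327,318), the tray at (234,308), the jar at (333,240) and the stopper block at (403,241). The valve look-alikes are at (264,242), (224,220) and (349,177). The one nearest the base should be (264,242). I'll measure and check it in one close crop.

```bash
python3 - <<'E'
from h import *
P=np.load("topP.npy"); im=cv2.imread("pics/top0.png")
def comp(mask,r,name):
    pts=P[mask&(np.isfinite(P[...,2]))]; 
    print(name,len(pts),"mean",pts.mean(0).round(1))
v,u=np.mgrid[0:480,0:640]
def reg(u0,u1,v0,v1,z0,z1): 
    return (u>=u0)&(u<u1)&(v>=v0)&(v<v1)&(P[...,2]>z0)&(P[...,2]<z1)
for n,b in dict(pan=(385,462,277,353),grid=(285,367,284,360),tray=(194,272,270,346),block=(380,425,220,262)).items():
    m=reg(*b,3 if n!="block" else 20,80)
    p=P[m][:,:2].astype(np.float32); r=cv2.minAreaRect(p); print(n,r, np.nanmedian(P[m][:,2]))
for n,b in dict(v1=(245,282,225,257),v2=(205,242,203,238),v3=(330,366,160,192)).items():
    m=reg(*b,26,46); r=cv2.minAreaRect(P[m][:,:2].astype(np.float32)); print(n,r)
    m=reg(*b,85,140); print("  knob",P[m].mean(0) if m.any() else None, P[m][:,2].max() if m.any() else None)
m=reg(315,350,222,258,60,85); r=cv2.minEnclosingCircle(P[m][:,:2].astype(np.float32)); print("jarneck",r,P[m][:,2].mean())
m=reg(315,350,222,258,8,36); r=cv2.minEnclosingCircle(P[m][:,:2].astype(np.float32)); print("jarbody",r)
m=reg(385,422,220,260,40,90); print("stopper",P[m].mean(0),cv2.minEnclosingCircle(P[m][:,:2].astype(np.float32)))
m=reg(385,462,277,353,14,40)
n,l,s,c=cv2.connectedComponentsWithStats(m.astype(np.uint8))
for i in range(1,n):
    if s[i,4]>20: print("loc",c[i],s[i,4],P[l==i].mean(0),cv2.minEnclosingCircle(P[l==i][:,:2].astype(np.float32)))
a=cv2.resize(im[200:262,200:362],(0,0),fx=4.8,fy=4.8,interpolation=2)
b=cv2.resize(im[275:360,280:462],(777,297),interpolation=2)
cv2.imwrite("pics/crop1.png",np.vstack([a[:,:777],b]))
E
```

```text
pan ((483.3990783691406, -236.61181640625), (197.09329223632812, 204.0411376953125), 0.8486153483390808) 8.35179677514111
grid ((461.03546142578125, 21.143035888671875), (196.66285705566406, 215.75469970703125), 0.9897858500480652) 7.9235002660793725
tray ((493.9898681640625, 269.3040771484375), (199.49447631835938, 210.5340576171875), 1.0791969299316406) 7.574463369287287
block ((675.9198608398438, -179.58799743652344), (63.89170455932617, 65.80297088623047), 77.96316528320312) 30.492279857953008
v1 ((664.3867797851562, 189.77182006835938), (44.4301643371582, 72.4406509399414), 22.66335678100586)
  knob [665.86381102 183.74072489 120.872204  ] 130.18515690820504
v2 ((722.46142578125, 301.79522705078125), (46.273494720458984, 72.76392364501953), 36.27029037475586)
  knob [725.0894415  295.68392008 119.4218803 ] 130.68979403932303
v3 ((849.3890991210938, -33.18281936645508), (46.079654693603516, 72.32878875732422), 10.720503807067871)
  knob [848.56428204 -38.75986761 120.15954212] 128.57759907320178
jarneck ((677.729736328125, 5.023280620574951), 19.502622604370117) 68.28467774708439
jarbody ((665.89501953125, 13.289637565612793), 50.35435104370117)
stopper [ 674.0064721  -177.92847983   58.96011075] ((668.907958984375, -176.6256103515625), 25.913593292236328)
loc [412.73333333 301.95555556] 90 [ 513.03173236 -206.64728304   20.7440069 ] ((513.3195190429688, -207.81402587890625), 14.651078224182129)
loc [439.30769231 302.18681319] 91 [ 513.55528266 -275.91055047   20.40685861] ((513.3397827148438, -276.0006103515625), 15.474438667297363)
loc [411.06666667 323.47777778] 90 [ 456.98270083 -201.69055384   21.19151263] ((456.94573974609375, -201.52862548828125), 13.801794052124023)
loc [436.83870968 326.76344086] 93 [ 449.61051719 -268.16980185   21.22495161] ((451.78509521484375, -268.8768005371094), 15.860174179077148)
```

View pics/crop1.png

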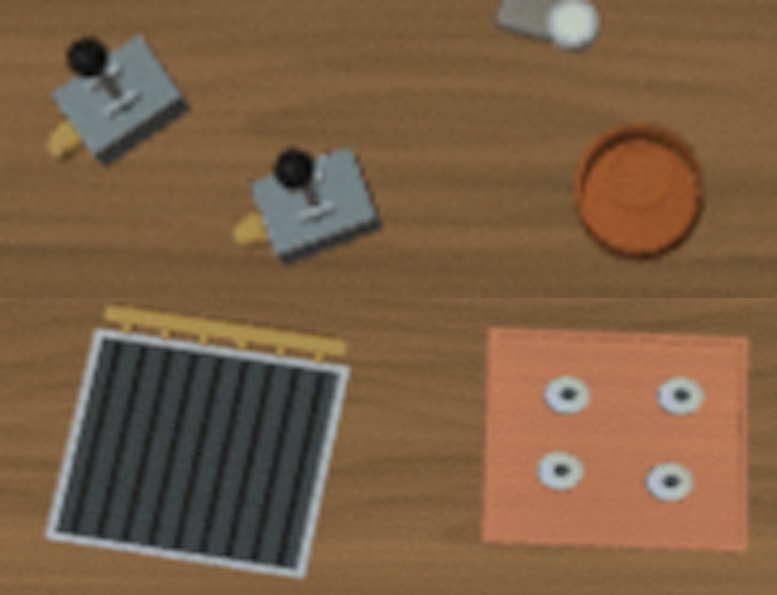

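The valve at (264,242) is nearest the base, at about 690 mm against 783 and 850 mm, and its brass outlet is on the left (+y). All four discs in the pan have the height of real lockets. Next I'll refine the frames and cross-check with the scene camera.

```bash
cat >> h.py <<'E'
def rayz(c,u,v,z):
    R=Ro.from_euler('xyz',np.array(c["orientation"])).as_matrix()
    d=R@np.array([(u-c["cx"])/c["fx"],(v-c["cy"])/c["fy"],1.]); e=np.array(c["eye"]); return (e+d*(z-e[2])/d[2])[:2]
def clusters(P,z0,z1,box,mn=15):
    m=(P[...,2]>z0)&(P[...,2]<z1)&(P[...,0]>box[0])&(P[...,0]<box[1])&(P[...,1]>box[2])&(P[...,1]<box[3])
    n,l,s,c=cv2.connectedComponentsWithStats(m.astype(np.uint8))
    return [(s[i,4],cv2.minEnclosingCircle(P[l==i][:,:2].astype(np.float32)),P[l==i].mean(0).round(1)) for i in range(1,n) if s[i,4]>mn]
def lockets(c,P):
    "top-view lockets: ray through pixel centroid to z=21"
    m=((P[...,2]>15)&(P[...,2]<27)&(P[...,0]>390)&(P[...,0]<575)&(P[...,1]>-330)&(P[...,1]<360)).astype(np.uint8)
    n,l,s,ce=cv2.connectedComponentsWithStats(m)
    return [(s[i,4],rayz(c,*ce[i],20).round(1),P[l==i][:,2].mean().round(1)) for i in range(1,n) if s[i,4]>40 and s[i,2]<25]
def fr(center,th,p):
    d=np.array(p)-center; return np.array([np.cos(th)*d[0]+np.sin(th)*d[1],-np.sin(th)*d[0]+np.cos(th)*d[1]]).round(1)
def go(x,y,z):
    "tool-frame shift in m to world target"
    s=manip.read_state(); R=Ro.from_euler('xyz',s["eef_rot"]).as_matrix()
    print("pos",s["eef_pos"].round(1),"rot",s["eef_rot"].round(3),"shift",(R.T@(np.array([x,y,z])-s["eef_pos"])/1000).round(4))
E
python3 - <<'E'
from h import *
c,P=cam("top"); im=c["img"].astype(int); B,G,Rr=im[...,0],im[...,1],im[...,2]
hsv=cv2.cvtColor(c["img"],cv2.COLOR_BGR2HSV)
v,u=np.mgrid[0:480,0:640]
def rect(n,m,z,box):
    m=m&(u>=box[0])&(u<box[1])&(v>=box[2])&(v<box[3])
    k,l,s,ce=cv2.connectedComponentsWithStats(m.astype(np.uint8)); i=1+np.argmax(s[1:,4])
    q=np.argwhere(l==i)[:,::-1]; p=np.array([rayz(c,a,b,z) for a,b in q],np.float32)
    r=cv2.minAreaRect(p); print(n,np.round(r[0],1),np.round(r[1],1),round(r[2],1), "rad",round(np.deg2rad(r[2]),3))
rect("tray",hsv[...,1]<60,8,(194,272,270,346))
rect("grid",hsv[...,1]<70,12,(285,367,284,360))
rect("pan",(hsv[...,0]<9)|(hsv[...,1]<60),12,(385,462,277,353))
for l in lockets(c,P): print(l)
np.save("z.npy",P)
q=rayz(c,333,240,70);print("jar ray",q)
m=(P[...,2]>64)&(P[...,2]<76)&(abs(u-333)<18)&(abs(v-240)<18); q=P[m]; A=np.c_[2*q[:,:2],np.ones(len(q))]; s=np.linalg.lstsq(A,(q[:,:2]**2).sum(1),rcond=None)[0]; print("neck fit",s[:2],np.sqrt(s[2]+s[0]**2+s[1]**2),len(q))
c2,Q=cam("scene")
print("scene neck",clusters(Q,60,76,(620,740,-50,60)))
print("scene grip",clusters(Q,40,75,(620,740,-230,-130)))
print("scene knob1",clusters(Q,104,132,(600,720,130,240)))
print("top grip",clusters(P,56,75,(620,740,-230,-130),5))
print("scene lockets",clusters(Q,16,28,(400,560,-310,-160)))
print("scene rod",clusters(Q,60,80,(600,720,130,240),3))
go(675,-179,140)
E
```

```text
tray [493.2 265.8] [151.3 151.9] 85.4 rad 1.491
grid [466.6  19.8] [162.  162.2] 80.3 rad 1.402
pan [ 449.6 -267.5] [26.  26.1] 89.1 rad 1.554
(np.int32(79), array([ 514., -207.]), np.float64(20.5))
(np.int32(88), array([ 513.4, -275.9]), np.float64(21.3))
(np.int32(89), array([ 456.3, -201.8]), np.float64(20.9))
(np.int32(85), array([ 449.8, -268.2]), np.float64(20.5))
jar ray [665.14390107   3.71501611]
neck fit [677.58012571   4.88085963] 17.13879633912902 63
scene neck [(np.int32(122), ((677.8855590820312, 9.56163215637207), 22.450353622436523), array([678.8,   7.4,  65.9]))]
scene grip [(np.int32(86), ((674.1873779296875, -175.80209350585938), 11.379638671875), array([ 678.4, -175.3,   55.4]))]
scene knob1 [(np.int32(77), ((671.747314453125, 187.03428649902344), 11.254777908325195), array([671.6, 187.4, 116.7]))]
top grip [(np.int32(38), ((675.1698608398438, -179.97528076171875), 8.435863494873047), array([ 674.9, -179.7,   65.3]))]
scene lockets [(np.int32(43), ((450.4931945800781, -264.3818359375), 13.668200492858887), array([ 451.6, -263.6,   19.7])), (np.int32(48), ((460.544189453125, -197.16607666015625), 16.61368179321289), array([ 459.8, -197.8,   20.2])), (np.int32(53), ((517.4146118164062, -273.3721618652344), 15.553037643432617), array([ 516.9, -272.4,   19.6])), (np.int32(51), ((516.3157348632812, -202.90225219726562), 15.706613540649414), array([ 515.9, -202.8,   20. ]))]
scene rod [(np.int32(24), ((667.16943359375, 186.26718139648438), 5.666093349456787), array([669. , 186.9,  70.5]))]
pos [ 174.4 -521.4  205.1] rot [-3.141 -0.     0.323] shift [ 0.5834 -0.1659  0.0652]
```

Call:
{"method": "arm_command", "body": {"plan": [[0, 0, 0, 0, 0.161], [0, 0, 0, 0, 0.161], [0, 0.0418, -0.0286, 0.003, 0], [0, 0.0418, -0.0286, 0.003, 0], [0, 0.0418, -0.0286, 0.003, 0], [0, 0.0418, -0.0286, 0.003, 0], [0, 0.0418, -0.0286, 0.003, 0], [0, 0.0418, -0.0286, 0.003, 0], [0, 0.0418, -0.0286, 0.003, 0], [0, 0.0418, -0.0286, 0.003, 0], [0, 0.0418, -0.0286, 0.003, 0], [0, 0.0418, -0.0286, 0.003, 0], [0, 0.0418, -0.0286, 0.003, 0], [0, 0.0418, -0.0286, 0.003, 0], [0, 0, 0, 0, 0]], "newtons": 20}}

```text
clock: 2.08
eef_pos: [677.3, -175.4, 167.7]
eef_rot: [-3.141, 0.002, 0.004]
wrist_force: [0.3, -0.7, -0.2]
finger_gap: 46.9
finger_force: 0.0
```

Call:
{"method": "arm_command", "body": {"plan": [[-0.1, -0.0013, 0.0026, 0.03, 0], [-0.1, 0, 0, 0.04, 0], [-0.1, 0, 0, 0.035, 0], [-0.1, 0, 0, 0.018, 0], [-0.1, 0, 0, 0, 0], [-1, 0, 0, 0, 0], [-1, 0, 0, 0, 0], [-1, 0, 0, 0, 0], [-1, 0, 0, 0, 0], [-1, 0, 0, 0, 0]]}}

```text
clock: 3.32
eef_pos: [674.9, -180.7, 47.4]
eef_rot: [3.141, -0.001, 0.001]
wrist_force: [-1.9, 0.3, 5.9]
finger_gap: 17.5
finger_force: 20.0
```

Call:
{"method": "arm_command", "body": {"plan": [[-1, 0, 0, -0.02, 0], [-1, 0, 0, -0.03, 0], [-1, 0, 0, -0.03, 0], [-1, 0, 0, -0.02, 0], [-1, 0, 0, 0, 0], [-1, 0, 0, 0, 0]]}}

```text
clock: 4.08
eef_pos: [674.0, -180.5, 145.2]
eef_rot: [-3.141, 0.002, 0.001]
wrist_force: [-0.7, -0.5, -0.5]
finger_gap: 17.4
finger_force: 20.0
```

```bash
python3 - <<'E'
from h import *
c,P=cam("scene"); cv2.imwrite("pics/s1.png",cv2.resize(c["img"][170:310,180:340],(640,560),interpolation=2))
s=manip.read_state();print(s["eef_pos"],s["finger_gap"],s["wrist_force"])
print("block",clusters(P,24,34,(620,740,-230,-130)))
for z in(60,75,88,92,100,110,120): print(z,clusters(P,z-5,z+5,(620,740,-230,-130),5))
E
```

```text
[ 673.99126154 -180.43355068  144.92672589] 17.532946202441053 [-0.04226421 -0.52452184 -0.1506223 ]
block [(np.int32(394), ((677.7609252929688, -175.91831970214844), 45.23530960083008), array([ 677.3, -176.3,   28.2]))]
60 []
75 []
88 []
92 []
100 []
110 [(np.int32(24), ((678.559326171875, -176.41651916503906), 9.187339782714844), array([ 680.3, -175.1,  110.3]))]
120 [(np.int32(19), ((682.51171875, -175.4722900390625), 10.168889999389648), array([ 682.7, -176.2,  118.4]))]
```

View pics/s1.png

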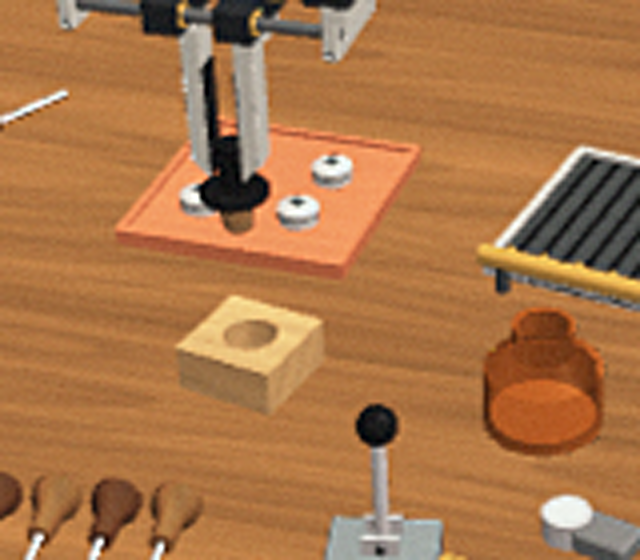

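The stopper hangs straight in the fingers with its flange at about crop (235,190). I'm moving it to the jar, whose neck is at crop (545,325).

Call:
{"method": "arm_command", "body": {"plan": [[-1, 0.0006, -0.046, 0, 0], [-1, 0.0006, -0.046, 0, 0], [-1, 0.0006, -0.046, 0, 0], [-1, 0.0006, -0.046, 0.01, 0], [-1, 0, 0, 0.013, 0], [-1, 0, 0, 0, 0], [-1, 0, 0, 0, 0]]}}

```text
clock: 5.0
eef_pos: [676.8, 2.2, 123.4]
eef_rot: [3.142, 0.0, -0.001]
wrist_force: [0.0, -0.2, 0.0]
finger_gap: 17.3
finger_force: 20.0
```

```bash
python3 - <<'E'
from h import *
c,P=cam("scene"); cv2.imwrite("pics/s2.png",cv2.resize(c["img"][200:290,270:370],(800,600)[:1]+(600,) if 0 else (640,576),interpolation=2))
s=manip.read_state();print(s["eef_pos"],s["finger_gap"],s["wrist_force"])
im=c["img"]; h=cv2.cvtColor(im,cv2.COLOR_BGR2HSV)
for z0,z1 in((40,52),(52,60),(60,66),(66,72),(76,84),(84,94),(98,105),(105,112)): print(z0,z1,clusters(P,z0,z1,(620,740,-60,70),5))
E
```

```text
[676.93117326   2.24863471 123.74321109] 17.68116733015652 [-0.24039905 -0.15088775 -0.1936172 ]
40 52 [(np.int32(253), ((679.5003662109375, 7.289857864379883), 36.22964096069336), array([690.4,  10.5,  45. ]))]
52 60 [(np.int32(26), ((667.7246704101562, 5.858458518981934), 11.737619400024414), array([662.5,   4.7,  55.9])), (np.int32(49), ((683.209716796875, 8.798894882202148), 17.745014190673828), array([690.4,  10.9,  56.4]))]
60 66 [(np.int32(28), ((668.6967163085938, 6.042933464050293), 14.107175827026367), array([664.5,   3.7,  62.8])), (np.int32(29), ((684.4998779296875, 7.749317646026611), 16.439207077026367), array([690.5,   8.2,  62.8]))]
66 72 [(np.int32(57), ((676.3084106445312, 6.350621700286865), 21.074878692626953), array([679.8,   8.1,  68.1]))]
76 84 []
84 94 [(np.int32(27), ((679.9630126953125, 4.229962348937988), 9.399602890014648), array([683.5,   5.3,  89.8]))]
98 105 []
105 112 [(np.int32(113), ((678.76708984375, 4.218705177307129), 21.279882431030273), array([682.6,   4.2, 109. ]))]
```

View pics/s2.png

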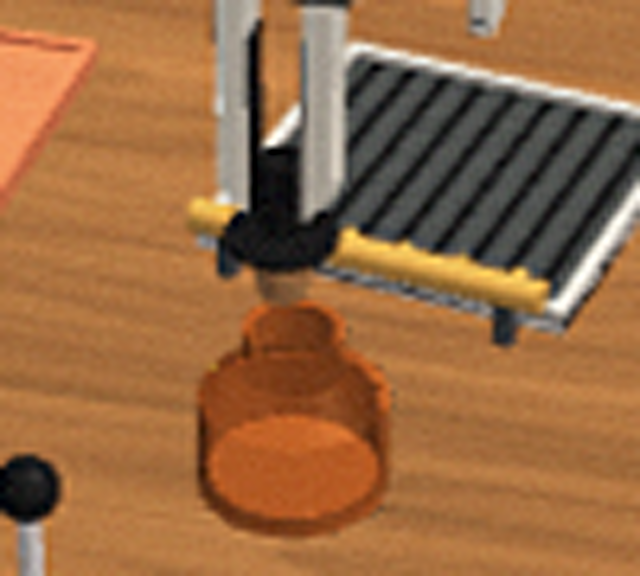

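The stopper sits about 3 mm short of the neck in y (plug at crop (282,285), neck at crop (293,325)). I'm correcting that and lowering.

Call:
{"method": "arm_command", "body": {"plan": [[-1, 0, -0.003, 0, 0], [-1, 0, 0, 0.01, 0], [-1, 0, 0, 0.01, 0], [-1, 0, 0, 0.01, 0], [-1, 0, 0, 0.003, 0], [-1, 0, 0, 0, 0], [-1, 0, 0, 0, 0]]}}

```text
clock: 5.92
eef_pos: [676.9, 6.4, 90.8]
eef_rot: [-3.142, -0.001, 0.001]
wrist_force: [0.5, 0.3, 0.1]
finger_gap: 17.7
finger_force: 20.0
```

Call:
{"method": "arm_command", "body": {"plan": [[-1, 0, 0, 0.002, 0], [-1, 0, 0, 0.002, 0], [-1, 0, 0, 0, 0], [-1, 0, 0, 0, 0]]}}

```text
clock: 6.42
eef_pos: [677.0, 6.4, 87.3]
eef_rot: [3.142, -0.001, 0.001]
wrist_force: [-2.5, 1.4, 5.2]
finger_gap: 17.3
finger_force: 20.0
```

Call:
{"method": "arm_command", "body": {"plan": [[-1, 0, 0, 0.001, 0], [-1, 0, 0, 0, 0], [-0.3, 0, 0, 0, 0], [-0.1, 0, 0, 0, 0], [-0.1, 0, 0, 0, 0], [-0.1, 0, 0, -0.02, 0], [-0.1, 0, 0, -0.04, 0], [-0.1, 0, 0, -0.04, 0], [-0.1, -0.05, 0, -0.03, 0], [-0.1, -0.05, 0.04, 0, 0], [-0.1, -0.03, 0.05, 0, 0], [-0.1, 0, 0.05, 0, 0], [-0.1, 0, 0.05, 0, 0], [-0.1, 0, 0, 0, 0]]}}

```text
clock: 8.18
eef_pos: [547.8, -185.5, 216.7]
eef_rot: [3.141, -0.001, -0.003]
wrist_force: [-0.1, 0.1, 0.7]
finger_gap: 42.3
finger_force: 0.0
```

```bash
python3 - <<'E'
from h import *
c,P=cam("scene")
for z0,z1 in((40,52),(52,66),(71,79),(82,105),(98,112)): print(z0,z1,clusters(P,z0,z1,(620,740,-60,70),5))
c,P=cam("top"); cv2.imwrite("pics/t2.png",cv2.resize(c["img"][200:360,260:480],(770,560),interpolation=2))
print("flange",clusters(P,70,79,(620,740,-60,70),5),"grip",clusters(P,95,112,(620,740,-60,70),5))
for l in lockets(c,P): print(l)
go(515,-205,100)
E
```

```text
40 52 [(np.int32(254), ((679.8263549804688, 8.232328414916992), 35.199764251708984), array([691.4,  11.1,  45.1]))]
52 66 [(np.int32(78), ((683.6136474609375, 8.665185928344727), 17.828128814697266), array([690.7,  10.8,  59.1]))]
71 79 [(np.int32(117), ((676.9921875, 7.247554302215576), 22.926942825317383), array([682. ,   8.7,  73.8]))]
82 105 [(np.int32(77), ((676.2509765625, 10.388686180114746), 13.457420349121094), array([680.8,   7.9,  95.4]))]
98 112 [(np.int32(43), ((675.8621215820312, 7.123636245727539), 11.56757926940918), array([678.4,   7.5, 102.9]))]
flange [(np.int32(125), ((677.082275390625, 4.393284797668457), 20.730276107788086), array([676.3,   4.8,  74.3]))] grip [(np.int32(42), ((678.0122680664062, 4.762765407562256), 9.246787071228027), array([676.9,   5.6, 103.9]))]
pos [ 548.1 -182.7  216.4] rot [ 3.142e+00 -1.000e-03  0.000e+00] shift [-0.0332  0.0223  0.1163]
```

View pics/t2.png

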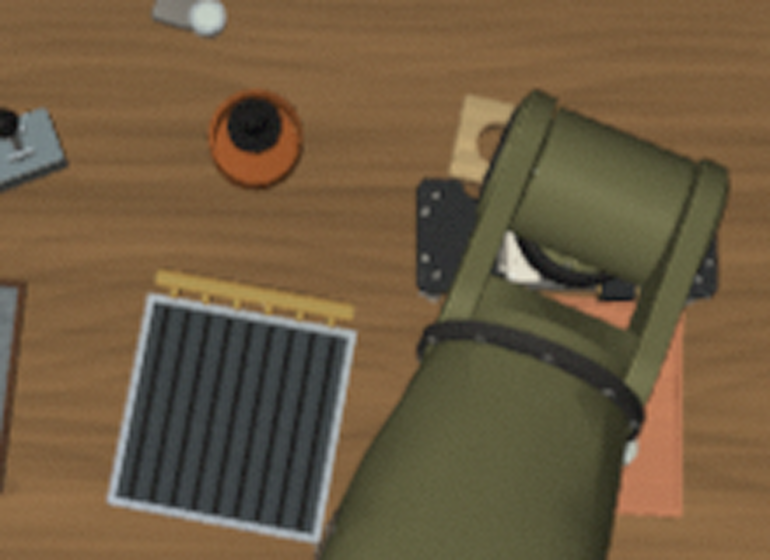

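The stopper is home: the flange top reads about 74–75 mm and the black flange is centred over the jar at crop (254,125). The grid frame matches. Now I'll pick locket A at (514.5,-205).

Call:
{"method": "arm_command", "body": {"plan": [[-0.1, -0.0335, 0.0215, 0.04, 0], [-0.1, 0, 0, 0.055, 0], [-0.1, 0, 0, 0.055, 0], [-0.1, 0, 0, 0.03, 0], [-0.1, 0, 0, 0.015, 0], [-0.1, 0, 0, 0.008, 0], [-0.1, 0, 0, 0, 0], [-1, 0, 0, 0, 0], [-1, 0, 0, 0, 0], [-1, 0, 0, 0, 0], [-1, 0, 0, 0, 0], [-1, 0, 0, -0.01, 0], [-1, 0, 0, -0.04, 0], [-1, 0, 0, 0, 0]], "newtons": 15}}

```text
clock: 10.02
eef_pos: [516.0, -204.9, 65.6]
eef_rot: [3.139, -0.005, 0.001]
wrist_force: [-0.5, -0.5, 0.7]
finger_gap: 27.3
finger_force: 15.0
```

Call:
{"method": "arm_command", "body": {"plan": [[-1, -0.0022, -0.0508, 0, 0], [-1, -0.0022, -0.0508, 0, 0], [-1, -0.0022, -0.0508, 0, 0], [-1, -0.0022, -0.0508, 0, 0], [-1, -0.0022, -0.0508, 0, 0], [-1, 0, 0, 0.03, 0], [-1, 0, 0, 0.015, 0], [-1, 0, 0, 0.0045, 0], [-1, 0, 0, 0, 0], [-1, 0, 0, 0, 0]]}}

```text
clock: 11.28
eef_pos: [503.6, 49.2, 13.2]
eef_rot: [3.142, -0.0, -0.0]
wrist_force: [-0.7, 0.9, -0.9]
finger_gap: 27.6
finger_force: 15.0
```

Call:
{"method": "arm_command", "body": {"plan": [[-0.1, 0, 0, 0, 0], [-0.1, 0, 0, 0, 0], [-0.1, 0, 0, 0, 0], [-0.1, 0, 0, -0.02, 0], [-0.1, 0, 0, -0.03, 0], [-0.1, 0.002, 0.0462, 0, 0], [-0.1, 0.002, 0.0462, 0, 0], [-0.1, 0.002, 0.0462, 0, 0], [-0.1, 0.002, 0.0462, 0, 0], [-0.1, 0.002, 0.0462, 0, 0], [-0.1, 0, 0.0462, 0, 0], [-0.1, 0, 0.0462, 0, 0], [-0.1, 0, 0, 0.03, 0], [-0.1, 0, 0, 0.02, 0], [-0.1, 0, 0, 0, 0], [-1, 0, 0, 0, 0], [-1, 0, 0, 0, 0], [-1, 0, 0, 0, 0], [-1, 0, 0, 0, 0], [-1, 0, 0, -0.01, 0]]}}

```text
clock: 13.78
eef_pos: [513.4, -273.5, 23.0]
eef_rot: [-3.141, 0.001, 0.001]
wrist_force: [-1.3, -0.1, 0.5]
finger_gap: 27.1
finger_force: 15.0
```

Call:
{"method": "arm_command", "body": {"plan": [[-1, 0, 0, -0.04, 0], [-1, -0.004, -0.0515, 0, 0], [-1, -0.004, -0.0515, 0, 0], [-1, -0.004, -0.0515, 0, 0], [-1, -0.004, -0.0515, 0, 0], [-1, -0.0035, -0.0515, 0, 0], [-1, 0, 0, 0.03, 0], [-1, 0, 0, 0.015, 0], [-1, 0, 0, 0.0045, 0], [-1, 0, 0, 0, 0], [-0.1, 0, 0, 0, 0], [-0.1, 0, 0, 0, 0], [-0.1, 0, 0, 0, 0], [-0.1, 0, 0, -0.02, 0], [-0.1, 0, 0, -0.03, 0], [-0.1, -0.009, 0.046, 0, 0], [-0.1, -0.009, 0.046, 0, 0], [-0.1, -0.009, 0.046, 0, 0], [-0.1, -0.01, 0.046, 0, 0], [-0.1, 0, 0, 0, 0]]}}

```text
clock: 16.27
eef_pos: [456.5, -202.5, 63.5]
eef_rot: [3.141, -0.0, -0.003]
wrist_force: [0.5, -0.2, -0.2]
finger_gap: 42.3
finger_force: 0.0
```

```bash
python3 - <<'E'
from h import *
c,P=cam("scene")
for l in clusters(P,14,27,(390,575,-330,120),15): print(l)
go(457,-200,12.5)
E
```

```text
(np.int32(50), ((450.7282409667969, -262.129638671875), 15.759758949279785), array([ 453. , -263. ,   19.2]))
(np.int32(50), ((456.9502868652344, -200.0259552001953), 15.678206443786621), array([ 459.1, -198.9,   19.3]))
(np.int32(57), ((493.41448974609375, -14.594523429870605), 16.196035385131836), array([495.9, -14.8,  19.5]))
(np.int32(64), ((501.533935546875, 50.551170349121094), 16.903257369995117), array([505.7,  51. ,  20. ]))
(np.int32(43), ((550.3005981445312, -52.07163619995117), 18.767059326171875), array([552. , -52.3,  22.1]))
(np.int32(93), ((566.6839599609375, 26.361629486083984), 38.641883850097656), array([565.4,  26.7,  23.1]))
(np.int32(17), ((569.2762451171875, 74.56149291992188), 7.446117877960205), array([571.1,  75.5,  22.5]))
pos [ 456.7 -201.1   63.4] rot [-3.142e+00  0.000e+00 -2.000e-03] shift [ 0.0003 -0.0011  0.0509]
```

Call:
{"method": "arm_command", "body": {"plan": [[-0.1, 0, -0.001, 0.03, 0], [-0.1, 0, 0, 0.0205, 0], [-0.1, 0, 0, 0, 0], [-1, 0, 0, 0, 0], [-1, 0, 0, 0, 0], [-1, 0, 0, 0, 0], [-1, 0, 0, 0, 0], [-1, 0, 0, -0.01, 0], [-1, 0, 0, -0.04, 0], [-1, -0.0034, -0.052, 0, 0], [-1, -0.0034, -0.052, 0, 0], [-1, -0.0034, -0.052, 0, 0], [-1, -0.0034, -0.052, 0, 0], [-1, -0.0034, -0.052, 0, 0], [-1, 0, 0, 0.03, 0], [-1, 0, 0, 0.015, 0], [-1, 0, 0, 0.0045, 0], [-1, 0, 0, 0, 0]]}}

```text
clock: 18.58
eef_pos: [440.2, 60.2, 13.8]
eef_rot: [-3.142, -0.0, -0.0]
wrist_force: [-0.4, -0.6, -0.2]
finger_gap: 27.3
finger_force: 15.0
```

Next I release it and pick D at (450,-266): dx +0.010, dy +0.326.

Call:
{"method": "arm_command", "body": {"plan": [[-0.1, 0, 0, 0, 0], [-0.1, 0, 0, 0, 0], [-0.1, 0, 0, 0, 0], [-0.1, 0, 0, -0.02, 0], [-0.1, 0, 0, -0.03, 0], [-0.1, 0.002, 0.0466, 0, 0], [-0.1, 0.002, 0.0466, 0, 0], [-0.1, 0.002, 0.0466, 0, 0], [-0.1, 0.002, 0.0466, 0, 0], [-0.1, 0.002, 0.0466, 0, 0], [-0.1, 0, 0.0466, 0, 0], [-0.1, 0, 0.0466, 0, 0], [-0.1, 0, 0, 0.03, 0], [-0.1, 0, 0, 0.02, 0], [-0.1, 0, 0, 0, 0], [-1, 0, 0, 0, 0], [-1, 0, 0, 0, 0], [-1, 0, 0, 0, 0], [-1, 0, 0, 0, 0], [-1, 0, 0, -0.01, 0]]}}

```text
clock: 21.08
eef_pos: [450.0, -265.2, 23.6]
eef_rot: [-3.141, 0.001, 0.001]
wrist_force: [0.0, -1.4, -0.3]
finger_gap: 27.2
finger_force: 15.0
```

Call:
{"method": "arm_command", "body": {"plan": [[-1, 0, 0, -0.04, 0], [-1, -0.0042, -0.0521, 0, 0], [-1, -0.0042, -0.0521, 0, 0], [-1, -0.0042, -0.0521, 0, 0], [-1, -0.0042, -0.0521, 0, 0], [-1, -0.0042, -0.0521, 0, 0], [-1, 0, 0, 0.03, 0], [-1, 0, 0, 0.015, 0], [-1, 0, 0, 0.0045, 0], [-1, 0, 0, 0, 0], [-0.1, 0, 0, 0, 0], [-0.1, 0, 0, 0, 0], [-0.1, 0, 0, 0, 0], [-0.1, 0, 0, -0.02, 0], [-0.1, 0, 0, -0.05, 0], [-0.1, 0, 0.05, -0.06, 0], [-0.1, 0, 0.06, -0.06, 0], [-0.5, 0, 0.06, 0, 0], [-1, 0, 0.06, 0, 0], [-1, 0, 0.05, 0, 0]]}}

```text
clock: 23.58
eef_pos: [428.7, -261.3, 176.3]
eef_rot: [3.141, -0.0, 0.0]
wrist_force: [0.9, 0.8, -0.2]
finger_gap: 15.8
finger_force: 0.0
```

```bash
python3 - <<'E'
from h import *
c,P=cam("top"); cv2.imwrite("pics/t3.png",cv2.resize(c["img"][195:360,190:410],(770,578),interpolation=2))
for l in lockets(c,P): print(l, fr([466.6,19.8],-0.169,l[1]))
print("flange",clusters(P,70,79,(620,740,-60,70),5))
print("knob top",clusters(P,104,132,(600,720,130,240)))
c,P=cam("scene"); print("knob scene",clusters(P,104,132,(600,720,130,240)))
print("grip",clusters(P,98,112,(620,740,-60,70),5))
for z in (60,70,80,90,100,110,120): print(z,clusters(P,z-5,z+5,(600,720,130,240),5))
go(600,100,200)
E
```

```text
(np.int32(87), array([501.5,  47.4]), np.float64(20.9)) [29.8 33.1]
(np.int32(83), array([493., -18.]), np.float64(21.6)) [ 32.4 -32.8]
(np.int32(90), array([438.8,  58.2]), np.float64(19.9)) [-33.9  33.2]
(np.int32(82), array([427.9,  -7.1]), np.float64(20.4)) [-33.6 -33. ]
flange [(np.int32(113), ((677.7269287109375, 4.714653015136719), 20.617633819580078), array([675.9,   4.7,  74.2]))]
knob top [(np.int32(57), ((667.0147094726562, 184.8630828857422), 10.762842178344727), array([666.2, 184. , 119.6]))]
knob scene [(np.int32(75), ((669.9447631835938, 187.43441772460938), 10.921175956726074), array([671.9, 187.5, 117.1]))]
grip [(np.int32(44), ((676.8892822265625, 7.0520124435424805), 10.522112846374512), array([678.6,   7.7, 103. ]))]
60 [(np.int32(14), ((669.5165405273438, 186.7191162109375), 3.7951576709747314), array([669.6, 187.4,  61.1]))]
70 [(np.int32(10), ((666.072998046875, 187.51235961914062), 6.508910179138184), array([667.4, 187.7,  71. ]))]
80 [(np.int32(14), ((668.4295654296875, 185.8873748779297), 4.959598541259766), array([668.3, 186.3,  79.9]))]
90 [(np.int32(13), ((667.3863525390625, 187.6925048828125), 4.620123863220215), array([668.4, 187.6,  89.6]))]
100 [(np.int32(8), ((668.7337646484375, 186.04010009765625), 3.701382637023926), array([669.4, 186.7,  99.4]))]
110 [(np.int32(28), ((670.8352661132812, 187.16513061523438), 10.604949951171875), array([674. , 187.6, 111.8]))]
120 [(np.int32(46), ((669.3236083984375, 186.94906616210938), 10.351058006286621), array([670.7, 187.4, 120.1]))]
pos [ 428.5 -262.7  175.9] rot [ 3.141e+00  0.000e+00 -3.000e-03] shift [ 0.1704 -0.3632 -0.0243]
```

View pics/t3.png

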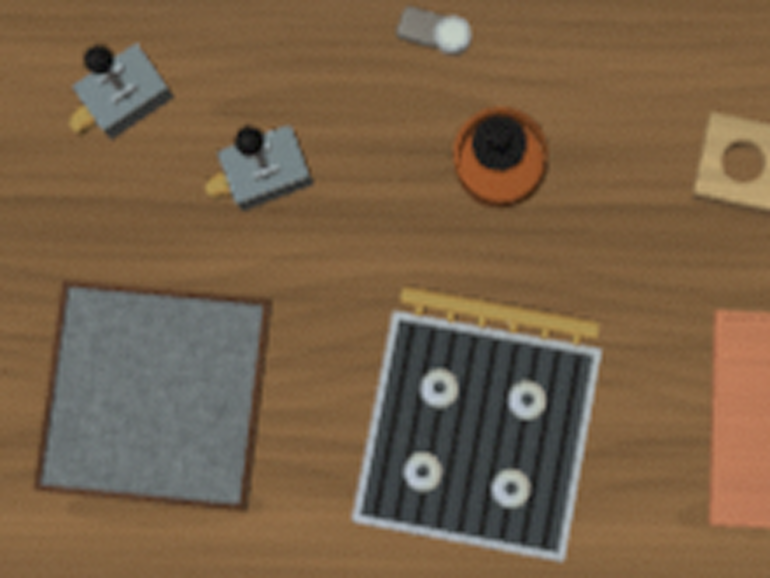

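All four lockets lie on the grid within ±34 mm of its middle, at crop (439,388), (527,399), (423,471) and (510,488). The stopper is home. The valve lever's knob is at crop (250,140) and its brass outlet is at crop (216,184), on the left. I'm going to the side away from the outlet to push with closed fingers.

Call:
{"method": "arm_command", "body": {"plan": [[-1, 0.0284, -0.0452, 0, 0], [-1, 0.0284, -0.0452, 0, 0], [-1, 0.0284, -0.0452, 0, 0], [-1, 0.0284, -0.0452, 0, 0], [-1, 0.0284, -0.0452, 0, 0], [-1, 0.0284, -0.0452, 0, 0], [-1, 0.0284, -0.0452, 0, 0], [-1, 0.0284, -0.0452, 0, 0], [-1, 0.0284, -0.0452, 0, 0], [-1, 0, 0, 0, -0.185], [-1, 0, 0, 0, -0.185], [-1, 0, 0, 0, 0], [-1, 0, 0, 0, 0]]}}

```text
clock: 25.3
eef_pos: [684.2, 148.1, 176.3]
eef_rot: [-3.142, 0.0, 0.367]
wrist_force: [-0.0, 0.6, 0.2]
finger_gap: 0.7
finger_force: 0.0
```

```bash
python3 - <<'E'
from h import *
go(684,144,95)
E
```

```text
pos [684.2 148.1 176.3] rot [-3.142  0.     0.367] shift [-0.0017  0.0038  0.0813]
```

Call:
{"method": "arm_command", "body": {"plan": [[-1, -0.0017, 0.006, 0.02, 0], [-1, 0, 0, 0.03, 0], [-1, 0, 0, 0.03, 0], [-1, 0, -0.01, 0, 0], [-1, 0, -0.01, 0, 0], [-1, 0, -0.01, 0, 0], [-1, 0, 0, 0, 0]]}}

```text
clock: 26.18
eef_pos: [674.3, 170.6, 97.4]
eef_rot: [3.141, -0.002, 0.372]
wrist_force: [0.7, -1.5, 0.8]
finger_gap: 0.5
finger_force: 0.5
```

```bash
python3 - <<'E'
from h import *
c,P=cam("scene"); cv2.imwrite("pics/s4.png",cv2.resize(c["img"][190:320,340:480],(700,650)[:1]+(600,),interpolation=2))
print(manip.read_state()["wrist_force"], "knob",clusters(P,106,128,(600,720,130,240)))
E
```

```text
[-0.30180156 -1.14963382  0.27748942] knob [(np.int32(163), ((674.0570678710938, 179.75428771972656), 23.098297119140625), array([677.8, 180.1, 117.2]))]
```

View pics/s4.png

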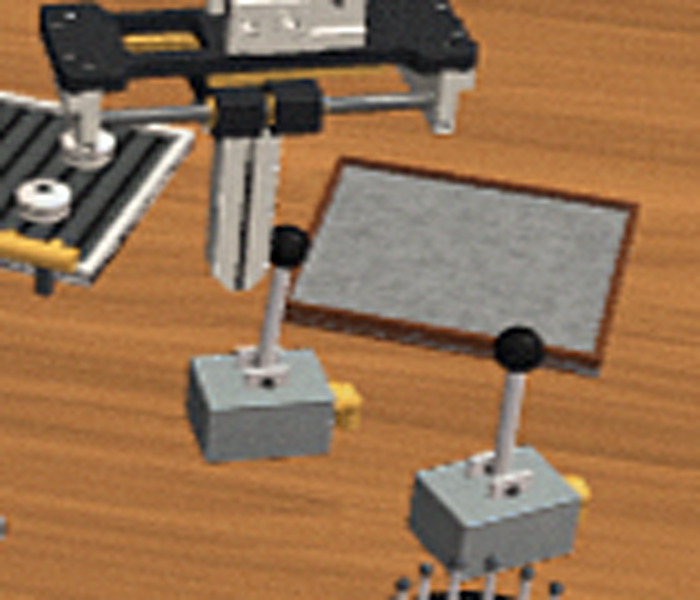

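The closed fingers are touching the knob at crop (289,247), which is already leaning slightly toward the brass outlet. I'm pushing on and holding.

Call:
{"method": "arm_command", "body": {"plan": [[-1, 0, -0.0065, 0, 0], [-1, 0, -0.0065, 0, 0], [-1, 0, -0.0065, 0, 0], [-1, 0, -0.0065, 0, 0], [-1, 0, -0.002, 0, 0], [-1, 0, 0, 0, 0], [-1, 0, 0, 0, 0]]}}

```text
clock: 27.1
eef_pos: [663.7, 194.8, 94.8]
eef_rot: [3.14, 0.002, 0.37]
wrist_force: [3.7, -7.8, -6.2]
finger_gap: 0.5
finger_force: 4.4
```

```bash
python3 - <<'E'
from h import *
c,P=cam("scene"); cv2.imwrite("pics/s5.png",cv2.resize(c["img"][190:320,340:480],(700,600),interpolation=2))
print(manip.read_state()["wrist_force"])
E
```

```text
[ 2.66674209 -8.00511159 -6.50212019]
```

View pics/s5.png

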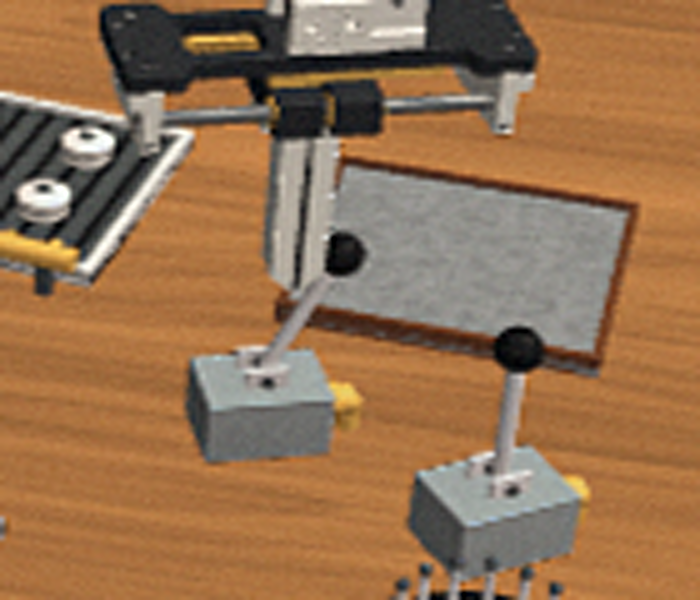

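The lever leans well over to the brass side at about 0.5 rad, with roughly 8 N on the knob. Holding for more than 3 s, then letting go.

Call:
{"method": "arm_command", "body": {"plan": [[-1, 0, 0, 0, 0], [-1, 0, 0, 0, 0], [-1, 0, 0, 0, 0], [-1, 0, 0, 0, 0], [-1, 0, 0, 0, 0], [-1, 0, 0, 0, 0], [-1, 0, 0, 0, 0], [-1, 0, 0, 0, 0], [-1, 0, 0, 0, 0], [-1, 0, 0, 0, 0], [-1, 0, 0, 0, 0], [-1, 0, 0, 0, 0], [-1, 0, 0, 0, 0], [-1, 0, 0, 0, 0], [-1, 0, 0, 0, 0], [-1, 0, 0, 0, 0], [-1, 0, 0, 0, 0], [-1, 0, 0, 0, 0], [-1, 0, 0, 0, 0], [-1, 0, 0, 0, 0]]}}

```text
clock: 29.65
eef_pos: [663.7, 194.7, 94.8]
eef_rot: [3.14, 0.002, 0.37]
wrist_force: [3.3, -8.2, -6.6]
finger_gap: 0.3
finger_force: 4.4
```

Call:
{"method": "arm_command", "body": {"plan": [[-1, 0, 0, 0, 0], [-1, 0, 0, 0, 0], [-1, 0, 0, 0, 0], [-1, 0, 0, 0, 0], [-1, 0, 0, 0, 0], [-1, 0, 0, 0, 0], [-1, 0, 0.008, 0, 0], [-1, 0, 0.008, 0, 0], [-1, 0, 0.008, 0, 0], [-1, 0, 0.015, 0, 0], [-1, 0, 0.02, 0, 0], [-1, 0, 0, -0.04, 0], [-1, 0, 0, -0.05, 0], [-1, 0, 0, 0, 0.185], [-1, 0, 0, 0, 0.185], [-1, 0, 0, 0, 0]]}}

```text
clock: 31.65
eef_pos: [685.6, 139.9, 186.0]
eef_rot: [-3.142, 0.0, 0.001]
wrist_force: [0.4, 0.7, -0.4]
finger_gap: 0.4
finger_force: 0.0
```

```bash
python3 - <<'E'
from h import *
c,P=cam("scene")
print("knob",clusters(P,104,132,(600,720,160,240)),"grip",clusters(P,98,112,(620,740,-60,70),5))
for l in clusters(P,14,27,(390,545,-70,120),15): print(l)
go(505,49,64)
E
```

```text
knob [(np.int32(77), ((669.3404541015625, 187.1677703857422), 11.8114595413208), array([672. , 187.4, 117. ]))] grip [(np.int32(44), ((677.7089233398438, 6.71107292175293), 10.775430679321289), array([679.2,   7.6, 103.3]))]
(np.int32(56), ((429.3055114746094, -5.686766624450684), 17.73615264892578), array([431.5,  -2.7,  19. ]))
(np.int32(56), ((441.2923583984375, 61.3518180847168), 14.746244430541992), array([442.9,  62.4,  19.3]))
(np.int32(58), ((493.31292724609375, -18.22256851196289), 16.907184600830078), array([496.4, -14.6,  19.5]))
(np.int32(63), ((503.6760559082031, 50.94182586669922), 15.644390106201172), array([504.6,  51.1,  19.5]))
pos [685.5 140.  185.9] rot [-3.142  0.     0.005] shift [-0.1809  0.0902  0.122 ]
```

Call:
{"method": "arm_command", "body": {"plan": [[-0.1, -0.045, 0.0225, 0, 0], [-0.1, -0.045, 0.0225, 0, 0], [-0.1, -0.045, 0.0225, 0, 0], [-0.1, -0.046, 0.0225, 0, 0], [-0.1, 0, 0, 0.05, 0], [-0.1, 0, 0, 0.05, 0], [-0.1, 0, 0, 0.04, 0], [-0.1, 0, 0, 0.02, 0], [-0.1, 0, 0, 0.013, 0], [-0.1, 0, 0, 0, 0], [-1, 0, 0, 0, 0], [-1, 0, 0, 0, 0], [-1, 0, 0, 0, 0], [-1, 0, 0, 0, 0], [-1, 0, 0, -0.01, 0], [-1, 0, 0, -0.04, 0], [-1, 0, 0, 0, 0]]}}

```text
clock: 33.83
eef_pos: [505.9, 50.7, 66.0]
eef_rot: [-3.141, -0.005, 0.001]
wrist_force: [0.2, -0.6, -0.0]
finger_gap: 26.8
finger_force: 15.0
```

Call:
{"method": "arm_command", "body": {"plan": [[-1, 0.0048, -0.0496, 0, 0], [-1, 0.0048, -0.0496, 0, 0], [-1, 0.0048, -0.0496, 0, 0], [-1, 0.0048, -0.0496, 0, 0], [-1, 0.0048, -0.0496, 0, 0], [-1, 0, 0, 0.03, 0], [-1, 0, 0, 0.015, 0], [-1, 0, 0, 0.0045, 0], [-1, 0, 0, 0, 0], [-0.1, 0, 0, 0, 0], [-0.1, 0, 0, 0, 0], [-0.1, 0, 0, 0, 0], [-0.1, 0, 0, -0.02, 0], [-0.1, 0, 0, -0.03, 0], [-0.1, -0.007, 0.0524, 0, 0], [-0.1, -0.007, 0.0524, 0, 0], [-0.1, -0.007, 0.0524, 0, 0], [-0.1, -0.007, 0.0524, 0, 0], [-0.1, -0.007, 0.0524, 0, 0], [-0.1, 0, 0.0524, 0, 0]]}}

```text
clock: 36.33
eef_pos: [493.5, -17.4, 65.2]
eef_rot: [3.141, -0.002, 0.001]
wrist_force: [-0.3, 0.9, -0.1]
finger_gap: 42.4
finger_force: 0.0
```

```bash
python3 - <<'E'
from h import *
c,P=cam("scene")
for l in clusters(P,14,27,(390,545,-70,350),15): print(l)
go(494,-16,13)
E
```

```text
(np.int32(47), ((430.7772216796875, -2.4952852725982666), 16.452112197875977), array([433.3,  -2. ,  19.3]))
(np.int32(54), ((442.24456787109375, 61.10194778442383), 15.07322883605957), array([443.2,  62.2,  19.9]))
(np.int32(61), ((494.09912109375, -18.192216873168945), 15.925127029418945), array([496.2, -15.2,  18.9]))
(np.int32(70), ((525.9085083007812, 298.7632751464844), 14.688798904418945), array([527.2, 299.5,  19.6]))
pos [493.7 -22.1  65.3] rot [ 3.14e+00 -2.00e-03 -2.00e-03] shift [ 0.0002 -0.0061  0.0523]
```

Call:
{"method": "arm_command", "body": {"plan": [[-0.1, 0, 0, 0, 0], [-0.1, 0, 0, 0, 0]]}}

```text
clock: 36.62
eef_pos: [493.8, -15.0, 64.3]
eef_rot: [-3.142, -0.001, 0.002]
wrist_force: [0.6, 0.5, -0.2]
finger_gap: 42.0
finger_force: 0.0
```

Call:
{"method": "arm_command", "body": {"plan": [[-0.1, 0, 0, 0.03, 0], [-0.1, 0, 0, 0.021, 0], [-0.1, 0, 0, 0, 0], [-1, 0, 0, 0, 0], [-1, 0, 0, 0, 0], [-1, 0, 0, 0, 0], [-1, 0, 0, 0, 0], [-1, 0, 0, -0.01, 0], [-1, 0, 0, -0.04, 0], [-1, 0.006, -0.0496, 0, 0], [-1, 0.006, -0.0496, 0, 0], [-1, 0.006, -0.0496, 0, 0], [-1, 0.006, -0.0496, 0, 0], [-1, 0.006, -0.0496, 0, 0], [-1, 0, 0, 0.03, 0], [-1, 0, 0, 0.015, 0], [-1, 0, 0, 0.0045, 0], [-1, 0, 0, 0, 0], [-1, 0, 0, 0, 0]]}}

```text
clock: 39.0
eef_pos: [523.8, 231.9, 13.9]
eef_rot: [-3.141, -0.001, 0.0]
wrist_force: [-0.3, -0.1, -0.3]
finger_gap: 27.2
finger_force: 15.0
```

Call:
{"method": "arm_command", "body": {"plan": [[-0.1, 0, 0, 0, 0], [-0.1, 0, 0, 0, 0], [-0.1, 0, 0, 0, 0], [-0.1, 0, 0, -0.02, 0], [-0.1, 0, 0, -0.03, 0], [-0.1, -0.0209, 0.043, 0, 0], [-0.1, -0.0209, 0.043, 0, 0], [-0.1, -0.0209, 0.043, 0, 0], [-0.1, -0.0209, 0.043, 0, 0], [-0.1, 0, 0, 0, 0], [-0.1, 0, 0, 0, 0], [-0.1, 0, 0, 0.03, 0], [-0.1, 0, 0, 0.02, 0], [-0.1, 0, 0, 0, 0], [-1, 0, 0, 0, 0], [-1, 0, 0, 0, 0], [-1, 0, 0, 0, 0], [-1, 0, 0, 0, 0], [-1, 0, 0, -0.01, 0], [-1, 0, 0, -0.04, 0]]}}

```text
clock: 41.5
eef_pos: [438.6, 60.0, 62.9]
eef_rot: [3.141, 0.004, 0.001]
wrist_force: [-0.3, 0.9, -0.1]
finger_gap: 27.0
finger_force: 15.0
```

Call:
{"method": "arm_command", "body": {"plan": [[-1, 0.0048, -0.0487, 0, 0], [-1, 0.0048, -0.0487, 0, 0], [-1, 0.0048, -0.0487, 0, 0], [-1, 0.0048, -0.0487, 0, 0], [-1, 0.0048, -0.0487, 0, 0], [-1, 0, 0, 0.03, 0], [-1, 0, 0, 0.015, 0], [-1, 0, 0, 0.0045, 0], [-1, 0, 0, 0, 0], [-0.1, 0, 0, 0, 0], [-0.1, 0, 0, 0, 0], [-0.1, 0, 0, 0, 0], [-0.1, 0, 0, -0.02, 0], [-0.1, 0, 0, -0.03, 0], [-0.1, -0.0057, 0.0514, 0, 0], [-0.1, -0.0057, 0.0514, 0, 0], [-0.1, -0.0057, 0.0514, 0, 0], [-0.1, -0.0057, 0.0514, 0, 0], [-0.1, -0.0057, 0.0514, 0, 0], [-0.1, -0.0057, 0.0514, 0, 0]]}}

```text
clock: 44.0
eef_pos: [429.4, -6.3, 63.9]
eef_rot: [3.142, -0.001, 0.001]
wrist_force: [0.3, -0.8, -0.9]
finger_gap: 42.2
finger_force: 0.0
```

```bash
python3 - <<'E'
from h import *
c,P=cam("scene")
for l in clusters(P,14,27,(390,545,-70,350),15): print(l)
E
```

```text
(np.int32(54), ((430.1227111816406, -3.895010232925415), 15.644895553588867), array([431.7,  -2.7,  19.3]))
(np.int32(67), ((465.33709716796875, 301.42059326171875), 16.294750213623047), array([466.5, 303.7,  19.8]))
(np.int32(68), ((524.9098510742188, 235.65472412109375), 17.474390029907227), array([526. , 233.6,  20. ]))
(np.int32(72), ((525.5360107421875, 298.85052490234375), 16.21451187133789), array([527.1, 299.5,  19.3]))
```

Call:
{"method": "arm_command", "body": {"plan": [[-0.1, 0, 0, 0, 0], [-0.1, 0, 0, 0, 0]]}}

```text
clock: 44.3
eef_pos: [429.8, -4.1, 63.7]
eef_rot: [-3.142, -0.0, 0.001]
wrist_force: [-0.1, -0.3, 0.0]
finger_gap: 42.4
finger_force: 0.0
```

To TD (458,237.5): dx +0.028, dy -0.2415.

Call:
{"method": "arm_command", "body": {"plan": [[-0.1, 0, 0, 0.03, 0], [-0.1, 0, 0, 0.0205, 0], [-0.1, 0, 0, 0, 0], [-1, 0, 0, 0, 0], [-1, 0, 0, 0, 0], [-1, 0, 0, 0, 0], [-1, 0, 0, 0, 0], [-1, 0, 0, -0.01, 0], [-1, 0, 0, -0.04, 0], [-1, 0.0056, -0.0483, 0, 0], [-1, 0.0056, -0.0483, 0, 0], [-1, 0.0056, -0.0483, 0, 0], [-1, 0.0056, -0.0483, 0, 0], [-1, 0.0056, -0.0483, 0, 0], [-1, 0, 0, 0.03, 0], [-1, 0, 0, 0.015, 0], [-1, 0, 0, 0.0045, 0], [-1, 0, 0, 0, 0], [-1, 0, 0, 0, 0]]}}

```text
clock: 46.68
eef_pos: [458.0, 236.5, 14.4]
eef_rot: [-3.141, -0.001, 0.0]
wrist_force: [0.3, 0.5, -0.6]
finger_gap: 26.8
finger_force: 15.0
```

Call:
{"method": "arm_command", "body": {"plan": [[-0.1, 0, 0, 0, 0], [-0.1, 0, 0, 0, 0], [-0.1, 0, 0, 0, 0], [-0.1, 0, 0, -0.02, 0], [-0.1, 0, 0, -0.05, 0], [-0.1, 0, 0, -0.06, 0], [-0.1, 0, 0.06, -0.05, 0], [-0.1, 0, 0.06, 0, 0], [-0.1, 0, 0.06, 0, 0], [-0.1, 0, 0.06, 0, 0], [-0.1, 0, 0.06, 0, 0], [-0.1, 0, 0.06, 0, 0], [-0.1, 0, 0.05, 0, 0], [-0.1, 0, 0, 0, 0]]}}

```text
clock: 48.42
eef_pos: [457.4, -163.8, 183.5]
eef_rot: [3.141, 0.0, -0.003]
wrist_force: [0.1, 0.3, -0.7]
finger_gap: 42.2
finger_force: 0.0
```

```bash
python3 - <<'E'
from h import *
c,P=cam("top"); cv2.imwrite("pics/t6.png",cv2.resize(c["img"][150:360,100:380],(800,600),interpolation=2))
for l in lockets(c,P): print(l, fr([493.2,265.8],-0.08,l[1]))
print("flange",clusters(P,70,79,(620,740,-60,70),5))
c,P=cam("scene"); print("knob",clusters(P,104,132,(600,720,130,240)),"grip",clusters(P,98,112,(620,740,-60,70),5),clusters(P,70,79,(620,740,-60,70),5))
E
```

```text
(np.int32(79), array([524.2, 295.9]), np.float64(20.4)) [28.5 32.5]
(np.int32(84), array([522.1, 229.9]), np.float64(20.9)) [ 31.7 -33.5]
(np.int32(87), array([462.5, 301.1]), np.float64(20.5)) [-33.4  32.7]
(np.int32(80), array([455.3, 233.9]), np.float64(20.3)) [-35.2 -34.8]
flange [(np.int32(122), ((677.9734497070312, 5.692038536071777), 20.638822555541992), array([676.4,   5.3,  74.3]))]
knob [(np.int32(77), ((669.3208618164062, 187.29379272460938), 11.196136474609375), array([671.7, 187.4, 116.8]))] grip [(np.int32(42), ((677.4802856445312, 7.150242805480957), 13.176471710205078), array([678.2,   7.5, 103.1]))] [(np.int32(122), ((680.2455444335938, 7.185573577880859), 22.65296173095703), array([682.6,   8.8,  73.6]))]
```

View pics/t6.png

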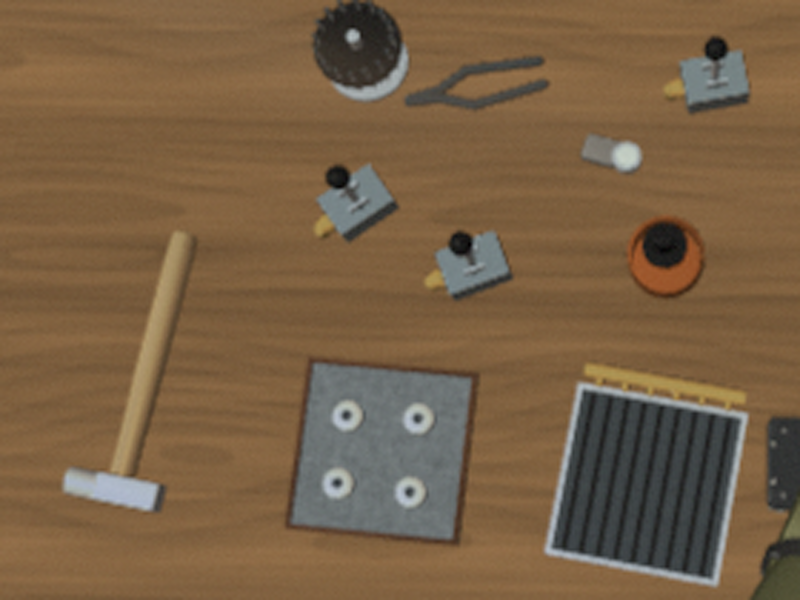

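All four lockets lie flat in the tray at crop (347,416), (418,418), (337,484) and (409,492). The stopper is home at crop (664,245), the lever is upright again, and the hammer and loupe have not moved. Handing in.

```bash
python3 -c "
from cell import ticket; print(ticket.sign_off())"
```

```text
the job is handed in; nothing more can be done
None
```

I did every step in the required order and handed the job in at about 48 s on the robot's clock; the hand-in returned no verdict, so I can't confirm it passed. In the last pictures the jar was upright with its stopper home and all four lockets lay flat in the tray. The lever was back in the middle after more than 3 s over on the brass side, and the hammer and loupe were unmoved. The graver was out of that last crop, but the arm never worked near it.

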